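# Snap the food box shut

## Robot

A 6-joint arm with a two-finger parallel gripper is mounted at the origin on a cart in front of the work surface, level with it; the furniture and walls round the work are solid. World frame = base frame: x ahead of the robot, y to its left, z up, the work surface at z = 0. Lengths are in m, angles in rad, forces in N, time in s.
With the tool pointing down it reaches from about 0.35 to 0.85 m from the base axis. Payload 8.1 kg.
Tool frame: the origin (TCP) lies between the finger pads; the fingertips stand 14 mm ahead of it and the grasp point (between the pads) lies 5 mm behind it; z points along the fingers, y is the line along which they close (so a half turn about z gives the same grasp; the last joint's range is limited). The gripper opens to 93 mm and grips with 3 to 60 N. Pads are 15 mm wide; open, the fingers measure 128 mm over their backs; the gripper's body (75 mm by 188 mm) begins 65 mm behind the grasp point.
Start: joints at [1.244, 0.13, 1.488, -0, 1.523, -0.085], TCP at [0.144, 0.583, 0.233] pointing down, gripper open.
Joint ranges: [-2.96, 2.96], [-0.89, 2.26], [0.02, 2.5], [-1.34, 4.48], [0, 2.73], [-2.66, 2.66]. Speed limits (rad/s): [2.39, 2.39, 2.79, 3.14, 3.14, 3.14].

## Interface

Orientations are given as a rotation vector (axis times angle).
In Python, from plant import robot gives the robot as it stands.
- The arm moves only by the tool arm_command, never from a script. Its argument "targets" is a list of rows, each an object of numbers: "x", "y", "z": the shift along the world's x, y, z in units of 500 mm (1.0 is 500 mm); "rx", "ry", "rz": the turn, a rotation vector about the world's x, y, z in units of 2 rad (1.0 is 2 rad); "claw": the closure in counts, from 0 (fully open) to 255 (shut). In form: [{"x": .., "y": .., "z": .., "rx": .., "ry": .., "rz": .., "claw": ..}, ...]. A call has 1 to 10 rows; each row is the pose to reach, as a shift and turn from the pose commanded when the call began; what a row does not reach only later rows make up. A row lasts 1/12 s, in which the tool goes at most 41.7 mm and 7.16 degrees, less where a joint would pass 70% of its speed; a pose out of reach is approached as far as the arm can. A call with a number of a shift or a turn outside -1 to 1 is refused whole. A call with a gripper value outside its range is refused whole. The fingers move at their own pace and stop on an object; "squeeze" is the grip in N (left out, the last holds). Time passes only in rows, so rows that repeat a pose let the fingers close. It gives the time, the measured TCP pose, the force, the opening and the grip force at its end, in the units of the state.
- robot.read_state(): the state, without advancing time (a new reading comes with each control period).
- robot.read_camera(name): name is "side" or "top"; returns (picture, depth): 480x640x3 uint8, red, green, blue; 480x640 float32, m along the optical axis (not along the pixel's ray), 0 where there is no reading.
- robot.get_calibration(name): a dict with "intrinsics" (3x3 intrinsics, pixels), "origin" and "orientation" of the camera in the world. Camera axes: x right, y up, looking along -z (the intrinsics and any distortion apply to the point x, -y, -z); pixel columns grow to the right and rows downward; lengths in m; the calibration is good to about 2 mm. A picture is of the moment at which its call begins. get_calibration takes no time and is no camera call.
- robot.close_job(): hands the job in; it is judged then, once.
The state is a dict: "t": time; "q": joint angles; "dq": joint speeds; "joint_torque": joint torques, N m; "tool_pos": TCP position; "orientation": TCP orientation; "force": force on the tool from outside, world axes, zero at the start; "wrist_torque": the same for the moment, N m; "opening": finger opening in m; "gripper_force": force on a finger pad.
Only numpy, scipy, OpenCV 4.12 (cv2) and the standard library are available. Lean on these libraries where they do the work, as an engineer would, in place of code of your own. Each camera call takes 0.05 s, during which the arm holds its last target. There are 200 camera calls.

## Task

Two food boxes with grey lids stand on the worktop between sink and hob, lids closed but all their white snap tabs still sticking up. Lock the larger box: press each of its three tabs down from above until it snaps over and hangs against the side. Leave the box where it stands and do not touch the smaller box.

Things in the scene. Friction and masses are not known exactly. Their poses are not given: they have to be found in the camera images.
- food_box_front_tab (a point): Front snap tab of the larger box (120 mm long, 90 deep, lid top 55 high, loose, 0.85 kg; lid hinged at the back). White flap 30 mm wide, 28 long, 4 thick. Point: middle of its hinge line on the lid's edge, 50 mm above the worktop, fixed as it turns. Axes turn with it; while unlocked z is up, x level outward, y along the hinge line, and the flap rises 20 deg above x (its middle 14 mm out, 5 up).
- food_box_left_tab (a point): Same tab on the left short end (left as seen from behind the robot), same point and axes. Every tab, pressed near its middle or outer half, resists with about 6 N, then less; about 50 deg from its start it snaps on by itself to 100 deg, hanging by the wall, and stays. Released sooner it springs up. Going down 16 mm out from the hinge to 20 mm below it is ample.
- food_box_right_tab (a point): Same tab on the right short end, same point and axes (x away from that end). Hinge points lie 49 mm (front) and 64 mm (left, right) from the box's middle; front and short ends only, no tab at the back. A tall dish rack stands over the sink, to the left of and behind the boxes: come in from the near side.
- small_box: The smaller box of the same make, 84 mm long, 64 mm deep, 40 mm high, its three tabs (19 mm flaps on the front side and both short ends) also up; to be left alone. Origin at the centre of its underside, x towards its hinge side, y along its length to its left end, z up.

How it is judged:
At the end, for the whole second after the job is handed in: All three tabs of the larger box hang down locked (each turned more than 80 degrees from its raised start; a locked one is at 100), and the box still stands within 40 mm of where it was (angle between each of food_box_front_tab, food_box_left_tab, food_box_right_tab's own z axis and vertical above 1.4 rad and distance of each of food_box_front_tab, food_box_left_tab, food_box_right_tab from where it was at the start of the episode below 0.04 m); the robot touches nothing.
It fails at once if the smaller box is pressed or pushed with the gripper (more than 2 N) (contact force between the fingers and small_box above 2 N).
It fails at once if the smaller box is moved by more than 20 mm (distance of small_box from where it was at the start of the episode above 0.02 m).
It also fails if it takes over 48 s, if anything falls off the work surface, if the arm or the gripper's body presses on something with over 40 N, if the wrist force passes 120 N, or if a joint passes its speed limit or range.

## Working session

There is one attempt and no reset: what is moved stays moved. The work goes in short steps, Python scripts to look and compute and a tool call to move; the robot and the scene stay as the last step left them, time stands still between calls to the robot, and variables do not carry over. Pictures are saved under pics/ and viewed, at most 10 in all, crops included, and the job is handed in when it is done.

Besides the shell and the picture viewer there is one more tool, called after "Request:" in YAML: its name, and indented under it one key for each argument. arm_command: Moves the arm, as the interface text tells. Shifts and turns lie within -1 to 1; 1 stands for 500 mm of shift or 2 rad of turn. Its arguments: {"type":"object","properties":{"targets":{"type":"array","items":{"type":"object","properties":{"x":{"type":"number","minimum":-1,"maximum":1},"y":{"type":"number","minimum":-1,"maximum":1},"z":{"type":"number","minimum":-1,"maximum":1},"rx":{"type":"number","minimum":-1,"maximum":1},"ry":{"type":"number","minimum":-1,"maximum":1},"rz":{"type":"number","minimum":-1,"maximum":1},"claw":{"type":"number"}}}},"squeeze":{"type":"number"}},"required":["targets"]}

```bash
mkdir -p pics; ls; cat > h.py <<'E'
import numpy as np, cv2
from plant import robot
def snap(n,f=None):
    p,d=robot.read_camera(n); np.savez(f'/tmp/{n}.npz',p=p,d=d)
    if f: cv2.imwrite('pics/'+f,p[...,::-1])
    return p,d
def cloud(n,d):
    c=robot.get_calibration(n); K=np.array(c['intrinsics']); R=np.array(c['orientation'])
    if R.size==3: R=cv2.Rodrigues(R.astype(float).reshape(3))[0]
    v,u=np.mgrid[:480,:640]
    P=np.stack([(u-K[0,2])/K[0,0]*d,-(v-K[1,2])/K[1,1]*d,-d],-1)
    return P@R.T+np.array(c['origin'])
E
python3 - <<'E'
from h import *
for n in('top','side'):
    c=robot.get_calibration(n);print(n,c)
    snap(n,n+'0.png')
s=robot.read_state();print(s)
E
```

```text
pics
top {'intrinsics': array([[443.80086781,   0.        , 316.32297683],
       [  0.        , 443.80086781, 239.95406502],
       [  0.        ,   0.        ,   1.        ]]), 'origin': array([ 0.37348955, -0.17732974,  0.9002705 ]), 'orientation': array([ 0.14977388, -0.11844098, -1.54267429])}
side {'intrinsics': array([[479.57347332,   0.        , 328.45527484],
       [  0.        , 479.57347332, 240.39696305],
       [  0.        ,   0.        ,   1.        ]]), 'origin': array([0.47558573, 0.53539741, 0.51176327]), 'orientation': array([ 0.08581548, -1.47485691, -2.68067057])}
{'t': 0.1, 'q': array([ 1.24359567e+00,  1.31074037e-01,  1.48912770e+00, -6.88353197e-06,
        1.52302089e+00, -8.53866254e-02]), 'dq': array([-0.00170706, -0.00141162, -0.0042669 ,  0.00151089,  0.00029202,
        0.0010822 ]), 'joint_torque': array([ 1.28191823e-03, -5.61339712e+01, -4.93095767e+01,  7.69586954e-02,
        2.93089275e-02, -5.29356305e-05]), 'tool_pos': array([0.14349709, 0.58209478, 0.23172271]), 'orientation': array([-3.78875726e-01, -3.11833223e+00,  2.50800841e-03]), 'force': array([ 0.24111951,  0.99939714, -0.14255555]), 'wrist_torque': array([ 0.00752541, -0.06531016, -0.03367769]), 'gripper_force': 0.0, 'opening': 0.0931069501481131}
```

View pics/top0.png

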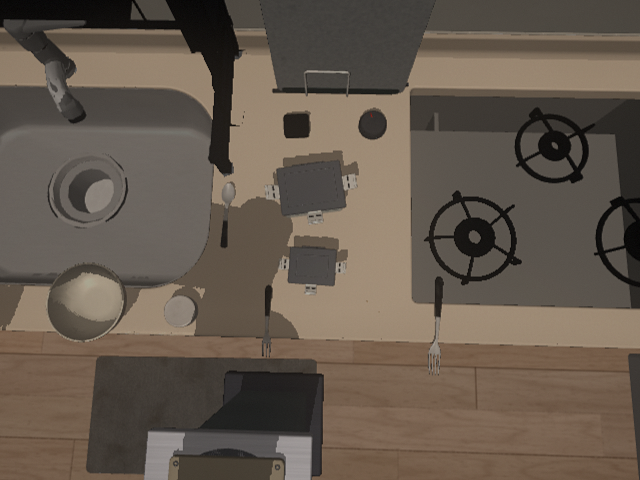

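View pics/side0.png

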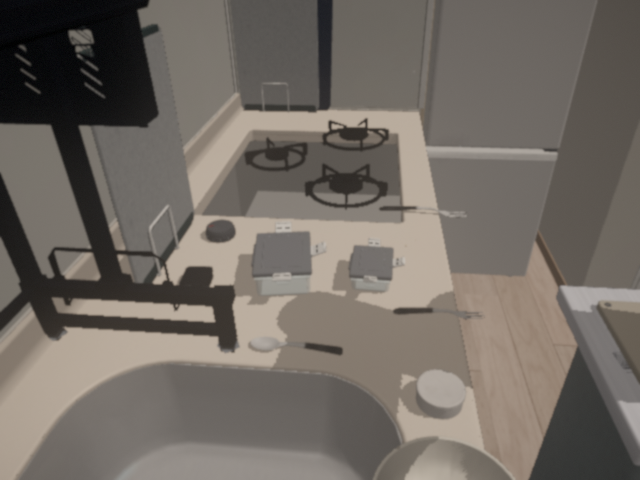

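The top view shows the large lid at about (311,188), with its tabs at left (271,192), right (349,182) and front (315,217). The small box is at (312,266), on the robot's side. The rack's end is near (222,165).

```bash
python3 - <<'E'
from h import *
z=np.load('/tmp/top.npz');p,d=z['p'],z['d'];X=cloud('top',d)
def ray(uv,h):
    c=robot.get_calibration('top');K=c['intrinsics'];R=cv2.Rodrigues(np.array(c['orientation']))[0]
    r=R@np.array([(uv[0]-K[0,2])/K[0,0],-(uv[1]-K[1,2])/K[1,1],-1]);o=c['origin'];return o+r*(h-o[2])/r[2]
print('worktop z',X[300,340],X[120,250])
print(X[188,311],X[266,312],'px',p[188,311],p[192,271],p[217,315])
for nm,(u0,v0,u1,v1),h in(('big',(255,140,365,230),.055),('small',(275,238,355,300),.04)):
    sub=X[v0:v1,u0:u1];m=((abs(sub[...,2]-h)<.008)&(p[v0:v1,u0:u1].max(-1)<110)).astype(np.uint8)
    n,l,st,_=cv2.connectedComponentsWithStats(m);k=1+np.argmax(st[1:,4]);m=(l==k)
    q=np.argwhere(m)[:,::-1]+[u0,v0]
    w=np.array([ray(a,h)[:2] for a in q],np.float32);r=cv2.minAreaRect(w);print(nm,r,'medz',np.median(sub[...,2][m]));print(cv2.boxPoints(r))
    # white tabs
    mw=((p[v0:v1,u0:u1].min(-1)>120)&(np.ptp(p[v0:v1,u0:u1].astype(int),axis=-1)<25)&(sub[...,2]>.02)).astype(np.uint8)
    n,l,st,ce=cv2.connectedComponentsWithStats(mw)
    for i in range(1,n):
        if st[i,4]>15:print('tab',st[i,4],ce[i]+[u0,v0],ray(ce[i]+[u0,v0],h),sub[l==i].mean(0))
m=(X[...,2]>.08)&(X[...,2]<.8); 
R=X[(m)&(abs(X[...,0]-.6)<.25)&(abs(X[...,1]+.1)<.25)];print('rack/tall',len(R), R.min(0),R.max(0))
for lo in np.arange(.08,.6,.06):
    r=R[(R[:,2]>lo)&(R[:,2]<=lo+.06)]
    if len(r):print(lo,r.min(0),r.max(0))
E
```

```text
worktop z [ 0.40778485 -0.20807101 -0.00286173] [ 0.790244   -0.00656822 -0.00158945]
[ 0.62365491 -0.14529521  0.05401892] [ 0.47050474 -0.15104105  0.03979944] px [74 70 69] [151 141 130] [138 130 119]Traceback (most recent call last):
  File "<stdin>", line 12, in <module>
  File "<stdin>", line 4, in ray
ValueError: time passes only in moves, steps and waits
```

```bash
python3 - <<'E'
from h import *
z=np.load('/tmp/top.npz');p,d=z['p'],z['d'];X=cloud('top',d)
c=robot.get_calibration('top');K=c['intrinsics'];Rm=cv2.Rodrigues(np.array(c['orientation']))[0];o=c['origin']
def ray(uv,h):
    r=Rm@np.array([(uv[0]-K[0,2])/K[0,0],-(uv[1]-K[1,2])/K[1,1],-1]);return o+r*(h-o[2])/r[2]
for nm,(u0,v0,u1,v1),h in(('big',(255,140,365,230),.055),('small',(275,238,355,300),.04)):
    sub=X[v0:v1,u0:u1];P=p[v0:v1,u0:u1].astype(int)
    m=((abs(sub[...,2]-h)<.008)&(P.max(-1)<100)).astype(np.uint8)
    n,l,st,_=cv2.connectedComponentsWithStats(m);k=1+np.argmax(st[1:,4]);m=(l==k)
    q=np.argwhere(m)[:,::-1]+[u0,v0]
    w=np.array([ray(a,h)[:2] for a in q],np.float32);r=cv2.minAreaRect(w);print(nm,r,'medz',np.median(sub[...,2][m]));print(cv2.boxPoints(r))
    mw=((P.min(-1)>105)&(sub[...,2]>h-.02)).astype(np.uint8)
    n,l,st,ce=cv2.connectedComponentsWithStats(mw)
    for i in range(1,n):
        if st[i,4]>15:print('tab',st[i,4],(ce[i]+[u0,v0]).round(),ray(ce[i]+[u0,v0],h).round(3),sub[l==i].mean(0).round(3))
m=(X[...,2]>.08)&(X[...,2]<.85)
R=X[m&(abs(X[...,0]-.6)<.25)&(abs(X[...,1]+.1)<.25)]
for lo in np.arange(.08,.8,.06):
    r=R[(R[:,2]>lo)&(R[:,2]<=lo+.06)]
    if len(r):print(lo.round(2),len(r),r.min(0).round(3),r.max(0).round(3))
E
```

```text
big ((0.6267871260643005, -0.14450004696846008), (0.10064932703971863, 0.1272895485162735), 9.084328651428223) medz 0.054095417718757144
[[ 0.5670449  -0.08959922]
 [ 0.5871424  -0.21529219]
 [ 0.68652934 -0.19940087]
 [ 0.66643184 -0.07370791]]
tab 170 [349. 181.] [ 0.639 -0.221  0.055] [ 0.638 -0.221  0.056]
tab 162 [272. 192.] [ 0.614 -0.068  0.055] [ 0.611 -0.069  0.067]
tab 142 [315. 217.] [ 0.565 -0.154  0.055] [ 0.563 -0.154  0.062]
small ((0.4733457565307617, -0.1508549302816391), (0.09141639620065689, 0.07458006590604782), 87.43641662597656) medz 0.03908870784853574
[[ 0.4340486  -0.19484946]
 [ 0.50855404 -0.1981853 ]
 [ 0.5126429  -0.1068604 ]
 [ 0.43813747 -0.10352457]]
tab 74 [284. 264.] [ 0.473 -0.096  0.04 ] [ 0.472 -0.097  0.051]
tab 91 [341. 267.] [ 0.469 -0.207  0.04 ] [ 0.469 -0.207  0.04 ]
tab 80 [310. 289.] [ 0.426 -0.148  0.04 ] [ 0.426 -0.149  0.051]
0.08 1309 [ 0.661 -0.216  0.081] [0.85  0.051 0.14 ]
0.14 446 [0.753 0.021 0.14 ] [0.85  0.046 0.199]
0.2 36 [0.816 0.027 0.2  ] [0.823 0.045 0.21 ]
0.32 1208 [ 0.738 -0.021  0.325] [0.822 0.02  0.38 ]
0.38 987 [ 0.738 -0.02   0.38 ] [0.753 0.02  0.433]
0.44 1464 [0.659 0.026 0.456] [0.708 0.15  0.5  ]
0.5 679 [0.658 0.026 0.5  ] [0.685 0.047 0.536]
```

```bash
python3 - <<'E'
from h import *
C=[]
for n in('top','side'):
    z=np.load(f'/tmp/{n}.npz');X=cloud(n,z['d']);C.append(X[z['d']>0])
P=np.vstack(C);P=P[(P[:,0]>.1)&(P[:,0]<.85)&(P[:,1]>-.3)&(P[:,1]<.7)&(P[:,2]>.03)]
print('max z / grid x rows, y cols (0.1 m)')
ys=np.arange(-.3,.7,.1);print('     ',ys.round(1))
for x in np.arange(.1,.85,.05):
    print(x.round(2),[ (lambda r:int(r[:,2].max()*1000) if len(r) else 0)(P[(abs(P[:,0]-x-.025)<.025)&(abs(P[:,1]-y-.05)<.05)]) for y in ys])
Q=P[(P[:,0]>.55)&(P[:,1]>-.1)&(P[:,1]<.35)&(P[:,2]>.075)]
for lo in np.arange(.08,.6,.06):
    r=Q[(Q[:,2]>lo)&(Q[:,2]<=lo+.06)]
    if len(r):print(lo.round(2),len(r),np.percentile(r,1,axis=0).round(3),r.max(0).round(3))
E
```

```text
max z / grid x rows, y cols (0.1 m)
      [-0.3 -0.2 -0.1  0.   0.1  0.2  0.3  0.4  0.5  0.6]
0.1 [0, 0, 0, 0, 0, 0, 0, 0, 0, 0]
0.15 [0, 0, 0, 0, 0, 0, 0, 0, 0, 0]
0.2 [0, 0, 0, 0, 0, 0, 0, 0, 0, 0]
0.25 [0, 0, 0, 0, 0, 0, 0, 0, 0, 0]
0.3 [0, 0, 0, 0, 0, 62, 61, 0, 0, 0]
0.35 [0, 0, 0, 0, 0, 62, 61, 0, 0, 0]
0.4 [0, 48, 0, 0, 0, 61, 63, 0, 0, 0]
0.45 [47, 44, 46, 0, 0, 62, 63, 0, 0, 0]
0.5 [0, 42, 0, 0, 0, 0, 0, 0, 0, 0]
0.55 [57, 63, 63, 0, 0, 0, 0, 0, 0, 0]
0.6 [63, 60, 63, 0, 0, 0, 0, 0, 0, 0]
0.65 [62, 59, 57, 535, 490, 478, 0, 0, 0, 0]
0.7 [0, 0, 446, 468, 468, 0, 0, 0, 0, 0]
0.75 [0, 0, 415, 467, 467, 0, 111, 0, 0, 0]
0.8 [101, 103, 351, 467, 467, 0, 110, 78, 0, 0]
0.08 4991 [0.661 0.022 0.082] [0.849 0.35  0.14 ]
0.14 1610 [0.757 0.021 0.141] [0.85  0.048 0.2  ]
0.2 1124 [0.817 0.027 0.201] [0.84  0.048 0.26 ]
0.26 1270 [0.817 0.027 0.261] [0.839 0.048 0.32 ]
0.32 6579 [ 0.739 -0.02   0.323] [0.839 0.048 0.38 ]
0.38 6798 [ 0.739 -0.019  0.381] [0.84 0.05 0.44]
0.44 6496 [0.688 0.003 0.442] [0.81  0.263 0.5  ]
0.5 679 [0.658 0.026 0.5  ] [0.685 0.047 0.536]
```

Request:
arm_command:
  targets:
    - {"x":0.4,"y":-0.7,"z":0.04,"rz":-0.585,"claw":255}
    - {"x":0.4,"y":-0.7,"z":0.04,"rz":-0.585,"claw":255}
    - {"x":0.4,"y":-0.7,"z":0.04,"rz":-0.585,"claw":255}
    - {"x":0.4,"y":-0.7,"z":0.04,"rz":-0.585,"claw":255}
    - {"x":0.4,"y":-0.7,"z":0.04,"rz":-0.585,"claw":255}
    - {"x":0.4,"y":-0.7,"z":0.04,"rz":-0.585,"claw":255}
    - {"x":0.4,"y":-0.7,"z":0.04,"rz":-0.585,"claw":255}
    - {"x":0.4,"y":-0.7,"z":0.04,"rz":-0.585,"claw":255}
    - {"x":0.4,"y":-0.7,"z":0.04,"rz":-0.585,"claw":255}
    - {"x":0.4,"y":-0.7,"z":0.04,"rz":-0.585,"claw":255}

```text
schema error: expected keys x, y, z, rx, ry, rz, claw
```

Request:
arm_command:
  targets:
    - {"x":0.4,"y":-0.7,"z":0.04,"rx":0,"ry":0,"rz":-0.585,"claw":255}
    - {"x":0.4,"y":-0.7,"z":0.04,"rx":0,"ry":0,"rz":-0.585,"claw":255}
    - {"x":0.4,"y":-0.7,"z":0.04,"rx":0,"ry":0,"rz":-0.585,"claw":255}
    - {"x":0.4,"y":-0.7,"z":0.04,"rx":0,"ry":0,"rz":-0.585,"claw":255}
    - {"x":0.4,"y":-0.7,"z":0.04,"rx":0,"ry":0,"rz":-0.585,"claw":255}
    - {"x":0.4,"y":-0.7,"z":0.04,"rx":0,"ry":0,"rz":-0.585,"claw":255}
    - {"x":0.4,"y":-0.7,"z":0.04,"rx":0,"ry":0,"rz":-0.585,"claw":255}
    - {"x":0.4,"y":-0.7,"z":0.04,"rx":0,"ry":0,"rz":-0.585,"claw":255}
    - {"x":0.4,"y":-0.7,"z":0.04,"rx":0,"ry":0,"rz":-0.585,"claw":255}
    - {"x":0.4,"y":-0.7,"z":0.04,"rx":0,"ry":0,"rz":-0.585,"claw":255}

```text
t: 0.93
tool_pos: [0.3445, 0.2297, 0.2526]
orientation: [2.048, 2.381, -0.0]
force: [0.9, 0.5, -0.5]
opening: 0.0308
gripper_force: 0.0
```

Request:
arm_command:
  targets:
    - {"x":0.27,"y":-0.596,"z":-0.1,"rx":0,"ry":0,"rz":0.004,"claw":255}
    - {"x":0.27,"y":-0.596,"z":-0.1,"rx":0,"ry":0,"rz":0.004,"claw":255}
    - {"x":0.27,"y":-0.596,"z":-0.1,"rx":0,"ry":0,"rz":0.004,"claw":255}
    - {"x":0.27,"y":-0.596,"z":-0.1,"rx":0,"ry":0,"rz":0.004,"claw":255}
    - {"x":0.27,"y":-0.596,"z":-0.1,"rx":0,"ry":0,"rz":0.004,"claw":255}
    - {"x":0.27,"y":-0.596,"z":-0.1,"rx":0,"ry":0,"rz":0.004,"claw":255}
    - {"x":0.27,"y":-0.596,"z":-0.1,"rx":0,"ry":0,"rz":0.004,"claw":255}
    - {"x":0.27,"y":-0.596,"z":-0.1,"rx":0,"ry":0,"rz":0.004,"claw":255}
    - {"x":0.27,"y":-0.596,"z":-0.1,"rx":0,"ry":0,"rz":0.004,"claw":255}
    - {"x":0.27,"y":-0.596,"z":-0.1,"rx":0,"ry":0,"rz":0.004,"claw":255}

```text
t: 1.77
tool_pos: [0.4782, -0.0671, 0.2014]
orientation: [-2.031, -2.393, 0.002]
force: [-0.1, 0.0, 0.8]
opening: 0.0003
gripper_force: 0.0
```

Request:
arm_command:
  targets:
    - {"x":0.27,"y":0,"z":-0.15,"rx":0,"ry":0,"rz":0,"claw":255}
    - {"x":0.27,"y":0,"z":-0.15,"rx":0,"ry":0,"rz":0,"claw":255}
    - {"x":0.27,"y":0,"z":-0.15,"rx":0,"ry":0,"rz":0,"claw":255}
    - {"x":0.27,"y":0,"z":-0.15,"rx":0,"ry":0,"rz":0,"claw":255}
    - {"x":0.27,"y":0,"z":-0.15,"rx":0,"ry":0,"rz":0,"claw":255}
    - {"x":0.27,"y":0,"z":-0.15,"rx":0,"ry":0,"rz":0,"claw":255}

```text
t: 2.27
tool_pos: [0.6127, -0.0635, 0.1252]
orientation: [-2.023, -2.398, 0.003]
force: [-0.4, 0.7, -0.1]
opening: 0.0008
gripper_force: 0.0
```

```bash
python3 - <<'E'
from h import *
p,d=snap('side')
cv2.imwrite('pics/s1.png',cv2.resize(p[150:330,180:420,::-1],None,fx=3,fy=3))
print(robot.read_state()['tool_pos'])
E
```

```text
[ 0.61291608 -0.06394759  0.12702564]
```

View pics/s1.png

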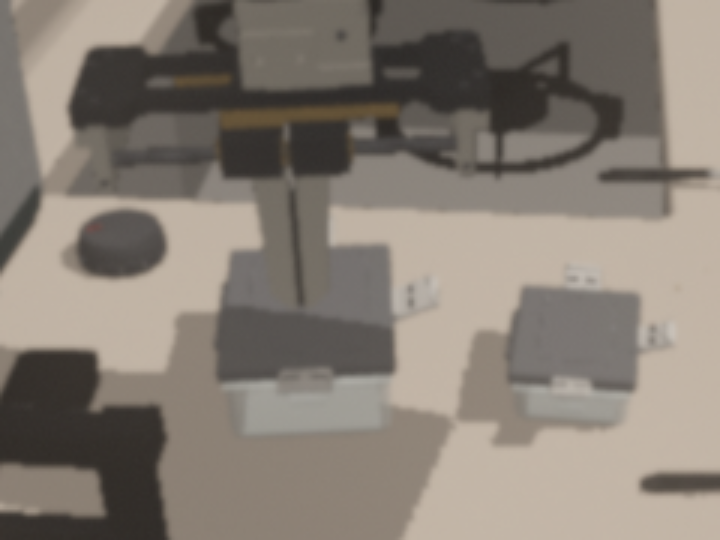

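The crop shows the closed fingers (tip at 300,305) in line with the left tab (305,378), clear of the rack and the small box. I'll press now.

Request:
arm_command:
  targets:
    - {"x":0.001,"y":0,"z":-0.03,"rx":0,"ry":0,"rz":0,"claw":255}
    - {"x":0.001,"y":0,"z":-0.06,"rx":0,"ry":0,"rz":0,"claw":255}
    - {"x":0.001,"y":0,"z":-0.08,"rx":0,"ry":0,"rz":0,"claw":255}
    - {"x":0.001,"y":0,"z":-0.1,"rx":0,"ry":0,"rz":0,"claw":255}
    - {"x":0.001,"y":0,"z":-0.12,"rx":0,"ry":0,"rz":0,"claw":255}
    - {"x":0.001,"y":0,"z":-0.135,"rx":0,"ry":0,"rz":0,"claw":255}
    - {"x":0.001,"y":0,"z":-0.15,"rx":0,"ry":0,"rz":0,"claw":255}
    - {"x":0.001,"y":0,"z":-0.165,"rx":0,"ry":0,"rz":0,"claw":255}
    - {"x":0.001,"y":0,"z":-0.168,"rx":0,"ry":0,"rz":0,"claw":255}
    - {"x":0.001,"y":0,"z":-0.168,"rx":0,"ry":0,"rz":0,"claw":255}

```text
t: 3.15
tool_pos: [0.6133, -0.0654, 0.0426]
orientation: [-2.028, -2.398, 0.001]
force: [-0.3, 0.5, -0.3]
opening: 0.0004
gripper_force: 0.0
```

Request:
arm_command:
  targets:
    - {"x":0,"y":0,"z":0.08,"rx":0,"ry":0,"rz":0,"claw":255}
    - {"x":0,"y":0,"z":0.16,"rx":0,"ry":0,"rz":0,"claw":255}
    - {"x":0,"y":0,"z":0.18,"rx":0,"ry":0,"rz":0,"claw":255}

```text
t: 3.4
tool_pos: [0.6176, -0.0661, 0.1411]
orientation: [2.023, 2.393, 0.007]
force: [1.1, -0.6, 1.6]
opening: 0.0005
gripper_force: 0.0
```

Request:
arm_command:
  targets:
    - {"x":0.052,"y":-0.32,"z":0,"rx":0,"ry":0,"rz":0,"claw":255}
    - {"x":0.052,"y":-0.32,"z":0,"rx":0,"ry":0,"rz":0,"claw":255}
    - {"x":0.052,"y":-0.32,"z":0,"rx":0,"ry":0,"rz":0,"claw":255}
    - {"x":0.052,"y":-0.32,"z":0,"rx":0,"ry":0,"rz":0,"claw":255}
    - {"x":0.052,"y":-0.32,"z":0,"rx":0,"ry":0,"rz":0,"claw":255}
    - {"x":0.052,"y":-0.32,"z":0,"rx":0,"ry":0,"rz":0,"claw":255}
    - {"x":0.052,"y":-0.32,"z":0,"rx":0,"ry":0,"rz":0,"claw":255}

```text
t: 3.98
tool_pos: [0.6401, -0.2253, 0.1336]
orientation: [-2.029, -2.398, -0.001]
force: [1.2, 0.3, 0.0]
opening: 0.0003
gripper_force: 0.0
```

```bash
python3 - <<'E'
from h import *
p,d=snap('side')
cv2.imwrite('pics/s2.png',cv2.resize(p[150:330,180:420,::-1],None,fx=3,fy=3))
print(robot.read_state()['tool_pos'])
E
```

```text
[ 0.64017294 -0.22452004  0.13368332]
```

View pics/s2.png

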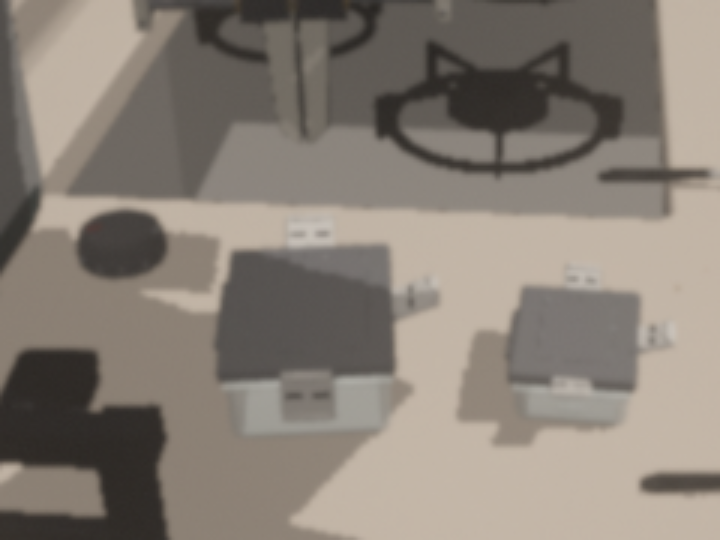

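The left tab now hangs flat against the wall at (305,395) and the box hasn't moved. The fingers are above the right tab (310,232), so I'll press that one next.

Request:
arm_command:
  targets:
    - {"x":0,"y":0,"z":-0.04,"rx":0,"ry":0,"rz":0,"claw":255}
    - {"x":0,"y":0,"z":-0.07,"rx":0,"ry":0,"rz":0,"claw":255}
    - {"x":0,"y":0,"z":-0.09,"rx":0,"ry":0,"rz":0,"claw":255}
    - {"x":0,"y":0,"z":-0.11,"rx":0,"ry":0,"rz":0,"claw":255}
    - {"x":0,"y":0,"z":-0.13,"rx":0,"ry":0,"rz":0,"claw":255}
    - {"x":0,"y":0,"z":-0.145,"rx":0,"ry":0,"rz":0,"claw":255}
    - {"x":0,"y":0,"z":-0.16,"rx":0,"ry":0,"rz":0,"claw":255}
    - {"x":0,"y":0,"z":-0.175,"rx":0,"ry":0,"rz":0,"claw":255}
    - {"x":0,"y":0,"z":-0.18,"rx":0,"ry":0,"rz":0,"claw":255}
    - {"x":0,"y":0,"z":-0.18,"rx":0,"ry":0,"rz":0,"claw":255}

```text
t: 4.87
tool_pos: [0.6392, -0.225, 0.042]
orientation: [-2.027, -2.397, 0.001]
force: [-0.0, -0.3, 0.5]
opening: -0.0
gripper_force: 0.0
```

Request:
arm_command:
  targets:
    - {"x":0,"y":0,"z":0.08,"rx":0,"ry":0,"rz":0,"claw":255}
    - {"x":0,"y":0,"z":0.16,"rx":0,"ry":0,"rz":0,"claw":255}
    - {"x":0,"y":0,"z":0.2,"rx":0,"ry":0,"rz":0,"claw":255}

```text
t: 5.12
tool_pos: [0.642, -0.2262, 0.1491]
orientation: [2.025, 2.395, 0.003]
force: [1.2, -0.6, 2.0]
opening: 0.0005
gripper_force: 0.0
```

Request:
arm_command:
  targets:
    - {"x":-0.157,"y":0.14,"z":0,"rx":0,"ry":0,"rz":0.39,"claw":255}
    - {"x":-0.157,"y":0.14,"z":0,"rx":0,"ry":0,"rz":0.39,"claw":255}
    - {"x":-0.157,"y":0.14,"z":0,"rx":0,"ry":0,"rz":0.39,"claw":255}
    - {"x":-0.157,"y":0.14,"z":0,"rx":0,"ry":0,"rz":0.39,"claw":255}
    - {"x":-0.157,"y":0.14,"z":0,"rx":0,"ry":0,"rz":0.39,"claw":255}
    - {"x":-0.157,"y":0.14,"z":0,"rx":0,"ry":0,"rz":0.39,"claw":255}
    - {"x":-0.157,"y":0.14,"z":0,"rx":0,"ry":0,"rz":0.39,"claw":255}
    - {"x":-0.157,"y":0.14,"z":0,"rx":0,"ry":0,"rz":0.39,"claw":255}

```text
t: 5.78
tool_pos: [0.5619, -0.1554, 0.1442]
orientation: [0.961, 2.99, -0.0]
force: [0.1, 0.1, 0.2]
opening: 0.0005
gripper_force: 0.0
```

Request:
arm_command:
  targets:
    - {"x":0,"y":0,"z":0,"rx":0,"ry":0,"rz":0.395,"claw":255}
    - {"x":0,"y":0,"z":0,"rx":0,"ry":0,"rz":0.395,"claw":255}
    - {"x":0,"y":0,"z":0,"rx":0,"ry":0,"rz":0.395,"claw":255}
    - {"x":0,"y":0,"z":0,"rx":0,"ry":0,"rz":0.395,"claw":255}
    - {"x":0,"y":0,"z":0,"rx":0,"ry":0,"rz":0.395,"claw":255}
    - {"x":0,"y":0,"z":0,"rx":0,"ry":0,"rz":0.395,"claw":255}
    - {"x":0,"y":0,"z":0,"rx":0,"ry":0,"rz":0.395,"claw":255}
    - {"x":0,"y":0,"z":0,"rx":0,"ry":0,"rz":0.395,"claw":255}
    - {"x":0,"y":0,"z":0,"rx":0,"ry":0,"rz":0.395,"claw":255}

```text
t: 6.53
tool_pos: [0.5618, -0.1555, 0.1438]
orientation: [-0.256, 3.131, -0.0]
force: [0.5, 0.6, 0.2]
opening: 0.0004
gripper_force: 0.0
```

```bash
python3 - <<'E'
from h import *
p,d=snap('side')
cv2.imwrite('pics/s3.png',cv2.resize(p[150:330,180:420,::-1],None,fx=3,fy=3))
s=robot.read_state();print(s['tool_pos'],s['orientation'],s['q'])
E
```

```text
[ 0.56173046 -0.15548903  0.14379182] [-2.56032236e-01  3.13093858e+00 -1.22201029e-04] [-3.58009357e-01  1.42241459e-01  1.63971923e+00  1.63578505e-05
  1.35941515e+00 -2.09199584e+00]
```

View pics/s3.png

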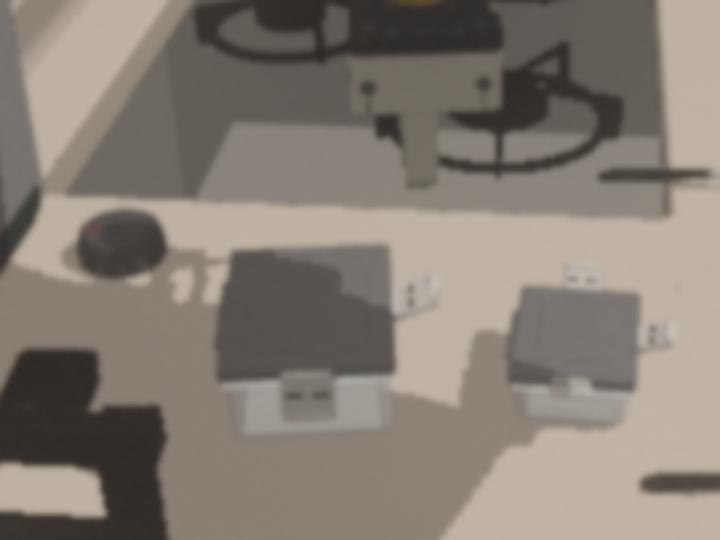

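The right tab is no longer sticking up and the box is unmoved. The fingers (420,185) are over the front tab (418,293), well clear of the small box.

Request:
arm_command:
  targets:
    - {"x":0,"y":0,"z":-0.06,"rx":0,"ry":0,"rz":0,"claw":255}
    - {"x":0,"y":0,"z":-0.09,"rx":0,"ry":0,"rz":0,"claw":255}
    - {"x":0,"y":0,"z":-0.11,"rx":0,"ry":0,"rz":0,"claw":255}
    - {"x":0,"y":0,"z":-0.13,"rx":0,"ry":0,"rz":0,"claw":255}
    - {"x":0,"y":0,"z":-0.15,"rx":0,"ry":0,"rz":0,"claw":255}
    - {"x":0,"y":0,"z":-0.165,"rx":0,"ry":0,"rz":0,"claw":255}
    - {"x":0,"y":0,"z":-0.18,"rx":0,"ry":0,"rz":0,"claw":255}
    - {"x":0,"y":0,"z":-0.195,"rx":0,"ry":0,"rz":0,"claw":255}
    - {"x":0,"y":0,"z":-0.2,"rx":0,"ry":0,"rz":0,"claw":255}
    - {"x":0,"y":0,"z":-0.2,"rx":0,"ry":0,"rz":0,"claw":255}

```text
t: 7.42
tool_pos: [0.561, -0.1552, 0.0426]
orientation: [0.26, -3.129, -0.001]
force: [0.2, -0.0, -0.0]
opening: 0.0004
gripper_force: 0.0
```

Request:
arm_command:
  targets:
    - {"x":0,"y":0,"z":0.08,"rx":0,"ry":0,"rz":0,"claw":255}
    - {"x":0,"y":0,"z":0.16,"rx":0,"ry":0,"rz":0,"claw":255}
    - {"x":0,"y":0,"z":0.24,"rx":0,"ry":0,"rz":0,"claw":255}
    - {"x":-0.15,"y":-0.1,"z":0.36,"rx":0,"ry":0,"rz":0,"claw":255}
    - {"x":-0.2,"y":-0.4,"z":0.4,"rx":0,"ry":0,"rz":0,"claw":255}
    - {"x":-0.2,"y":-0.4,"z":0.4,"rx":0,"ry":0,"rz":0,"claw":255}
    - {"x":-0.2,"y":-0.4,"z":0.4,"rx":0,"ry":0,"rz":0,"claw":255}
    - {"x":-0.2,"y":-0.4,"z":0.4,"rx":0,"ry":0,"rz":0,"claw":255}
    - {"x":-0.2,"y":-0.4,"z":0.4,"rx":0,"ry":0,"rz":0,"claw":255}
    - {"x":-0.2,"y":-0.4,"z":0.4,"rx":0,"ry":0,"rz":0,"claw":255}

```text
t: 8.25
tool_pos: [0.4597, -0.3617, 0.2469]
orientation: [-0.253, 3.13, -0.009]
force: [0.7, 0.3, -0.2]
opening: 0.0004
gripper_force: 0.0
```

```bash
python3 - <<'E'
from h import *
p,d=snap('side');q,d=snap('top')
a=cv2.resize(p[150:330,180:420,::-1],(480,360));b=cv2.resize(q[130:310,230:390,::-1],(320,360))
cv2.imwrite('pics/s4.png',np.hstack([a,b]))
s=robot.read_state();print(s['t'],s['tool_pos'],s['dq'].round(3))
E
```

```text
8.35 [ 0.46128708 -0.35684997  0.24450657] [ 0.044  0.001  0.033  0.009 -0.002  0.009]
```

View pics/s4.png

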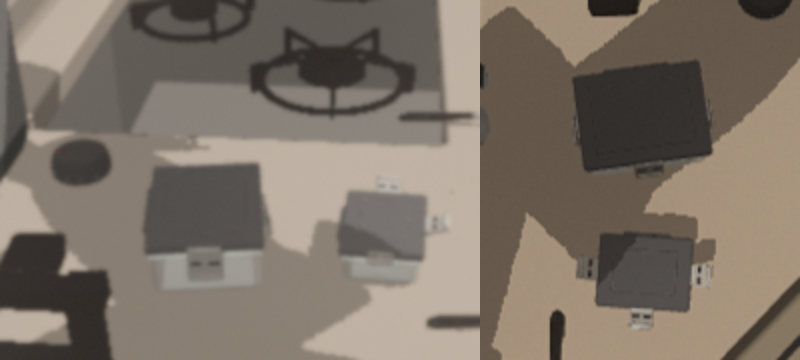

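Both views show all three tabs of the large box folded down: left at (205,263) in the side view, front at (650,170) and right at (710,112) in the top view. The small box is unchanged and the arm is clear, so I'll hand in.

```bash
python3 -c "
from plant import robot
print(robot.close_job())"
```

```text
the job is handed in; nothing more can be done
None
```

I pressed all three tabs of the larger box down and the camera views show them hanging locked, with the box where it stood and the smaller box untouched; I handed the job in at about 8.4 s, and no verdict came back.

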